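# Change over the jar at the frit filling station

### The job

The jar under the hopper's spout has just been filled. Push the hopper's slide gate fully shut, then turn the dial plate one stop (a quarter turn) anticlockwise as seen from above, so that it clicks in with the full jar at the front, facing the robot, and the empty jar under the spout; put the small black lid that fits on the full jar and press it firmly down, fully home, while the jar still stands in its nest. Then lift the closed jar out and set it down gently, upright, on the floor of the wooden tray beside the two finished jars, leaving everything else on the bench as it is.

Things in the scene. Friction and masses are not known exactly. Their poses are not given: they have to be found in the camera images.
- filler: Jar filling station, fixed: grey base, column and aluminium hopper at its left. Origin: on the dial's axis at bench level; x away from the robot, y to the hopper (spout axis at y = 110 mm, column at 212). Dial plate 296 mm across (310 over the rim rollers), top 44 mm up. Spout end 144 mm up, gate housing 156 to 178, cone above it, drum 104 mm across at 245 to 318, cover knob to 348 mm.
- dial (a joint): Dial plate angle (rad), 0 at the start, growing anticlockwise from above. Turns with slight friction; a sprung plunger clicks in every quarter turn (about 5 N at a post to leave or enter a stop; it draws the plate true over the last 3 degrees). Four black ring nests (10 mm high, 65 mm inside, 110 mm from the axis, at 0, 90, 180, 270 degrees from station x) and four handle posts midway between.
- post (a point): Middle of the grip of one of the four equal dial handle posts, the one at the front right (robot's side, away from the hopper) when the dial reads 0; moves with the plate. Grip: black upright cylinder, 19 mm diameter, 34 mm high, its top 68 mm above the plate; this point is 51 mm above the plate (95 above the bench), 128 mm from the axis.
- gate (a joint): Travel of the hopper's slide gate (m): 0 fully open (pulled towards the robot), 0.035 fully shut; slides along the station's x axis, about 2 N of friction, stays where it is left.
- gate_knob (a point): Middle of the upright black knob (18 mm diameter, 30 mm high, this point 195 mm above the bench) on the near end of the gate's steel blade (40 mm wide, 4 mm thick, 168 mm above the bench; it ends 12 mm nearer the robot than the knob). Moves with the gate.
- spout (a point): Point on the dial plate's top straight under the spout's axis (fixed in the station).
- front_place (a point): Point on the dial plate's top at the front stop, towards the robot (station x = -110 mm), where the jar is capped and taken out (fixed in the station).
- jar: The full jar, open, green frit inside up to the shoulder, at the start in the nest under the spout. Glass jar of 60 mm diameter and 84 mm height, the label round its straight body (0 to 61 mm up), the neck 47 mm across from 68 mm up to the rim. Origin: centre of its underside, z up. It stands on the dial plate, up to 2.5 mm play in the nest. About 0.22 kg.
- empty_jar: The next jar, empty, in the nest at the far side at the start. Glass jar of 60 mm diameter and 84 mm height, the label round its straight body (0 to 61 mm up), the neck 47 mm across from 68 mm up to the rim. Origin: centre of its underside, z up. It stays on the dial and comes under the spout.
- lid: The small black push-on lid that fits: 58 mm diameter, 16 mm high, lying open side down. Origin: centre of its open underside, z up through its closed top (3 mm thick). Bore 52 mm for the 47 mm neck, 13 mm deep: fully home, its origin stands 71 mm above the jar's origin and its top 87 mm above it. About 25 g.
- big_lid: A larger black lid of another jar size, 82 mm diameter, 18 mm high, lying open side down; not needed. Origin: centre of its underside.
- tray: Wooden tray fixed to the bench, 150 mm (its x) by 240 mm (its y), sides 22 mm high and 8 mm thick, floor 8 mm thick. Origin: centre of its underside. Two finished jars stand in the half at negative y (at x = -37 and +37 mm, y = -72 mm); the half at positive y is free.
- stock_a: Finished jar with its black lid on, in the tray: 60 mm diameter, 87 mm high. Origin: centre of its underside. To be left alone.
- stock_b: The other finished jar in the tray, the same size. Origin: centre of its underside. To be left alone.
- mug: Cream mug with a side handle, 84 mm diameter, 92 mm high. Origin: centre of its underside. To be left alone.
- candle_block: Small wooden tea-light holder, 100 x 85 x 22 mm. Origin: centre of its underside. To be left alone.
- glass_cutter: Pen-shaped glass cutter, 165 mm long, 12 mm thick, lying flat. Origin: about its middle, at bench level; long axis x. To be left alone.
- pliers: Steel pliers with blue handles, 180 mm long, 68 mm wide, 13 mm thick, lying flat. Origin: at the pivot, at bench level; jaws to x. To be left alone.
Things that resemble listed ones, but are neither listed nor needed, are in the scene too. What is shaped like the lid but green is not meant. What is shaped like the jar but yellow is not meant.

How it is judged:
On the way, in this order (a step that is already met when the one before it is completed fails the run):
1. The slide gate is pushed fully shut, the dial still at its first stop (value of joint gate above 0.031 m and value of joint dial between -0.1 and 0.1 rad), for 0.1 s.
2. The dial is turned a quarter turn anticlockwise and rests in its stop, the full jar at the front and the empty jar under the spout (value of joint dial between 1.5308 and 1.6108 rad and velocity of joint dial between -0.05 and 0.05 rad/s and horizontal distance between empty_jar and spout below 0.012 m and horizontal distance between jar and front_place below 0.012 m and angle between jar's own z axis and vertical below 0.1 rad), for 0.2 s.
3. The lid sits fully home on the full jar, in its nest at the front, and is pressed down on it with more than 5 N (horizontal distance between lid and jar below 0.005 m and z of lid in the frame of jar between 0.068 and 0.074 m and angle between the z axis of lid and the z axis of jar, either way round below 0.07 rad and horizontal distance between jar and front_place below 0.015 m and height (world z) of jar below 0.052 m and contact force between lid and jar above 5 N), for 0.2 s.
At the end, for the whole second after the job is handed in: Gate shut (31 of 35 mm or more); dial at rest at 90 degrees within 2.3, the empty jar upright within 12 mm of the spout axis; the lid home on the full jar (3 mm in height, 5 mm sideways, not askew); that jar upright (4.5 degrees), at rest on the tray floor within its sides (value of joint gate above 0.031 m and value of joint dial between 1.5308 and 1.6108 rad and velocity of joint dial between -0.05 and 0.05 rad/s and horizontal distance between empty_jar and spout below 0.012 m and angle between empty_jar's own z axis and vertical below 0.1 rad and horizontal distance between lid and jar below 0.005 m and z of lid in the frame of jar between 0.068 and 0.074 m and angle between the z axis of lid and the z axis of jar, either way round below 0.07 rad and angle between jar's own z axis and vertical below 0.08 rad and x of jar in the frame of tray between -0.067 and 0.067 m and y of jar in the frame of tray between -0.112 and 0.112 m and z of jar in the frame of tray between 0.005 and 0.012 m and linear speed of jar below 0.02 m/s); the robot touches nothing.
It fails at once if The dial is turned off its first stop (more than 0.12 rad) while the gate is still open: frit would spill (value of joint gate below 0.028 m and (value of joint dial above 0.12 rad or value of joint dial below -0.12 rad)).
It fails at once if The full jar or the empty jar is tipped by more than 20 degrees (angle between any of jar, empty_jar's own z axis and vertical above 0.35 rad).
It fails at once if The full jar is dropped or flung: out of the fingers it moves faster than 0.45 m/s (linear speed of jar above 0.45 m/s and contact force between the fingers and jar below 0.3 N).
It fails at once if A bystander (mug, tea-light holder, glass cutter, pliers, large lid, or a finished jar in the tray) is pushed more than 25 mm away (distance of any of mug, candle_block, glass_cutter, pliers, big_lid, stock_a, stock_b from where it was at the start of the episode above 0.025 m).
It also fails if it takes over 72 s, if anything falls off the work surface, if the arm or the gripper's body presses on something with over 40 N, if the wrist force passes 120 N, or if a joint passes its speed limit or range.

### The arm

A 6-joint arm with a two-finger parallel gripper is mounted at the origin on the work surface. World frame = base frame: x ahead of the robot, y to its left, z up, the work surface at z = 0. Lengths are in m, angles in rad, forces in N, time in s.
With the tool pointing down it reaches from about 0.375 to 0.975 m from the base axis. Payload 3.8 kg.
Tool frame: the origin (TCP) lies on the mounting face of the last link; the fingertips stand 166 mm ahead of it and the grasp point (between the pads) lies 147 mm ahead of it; z points along the fingers, y is the line along which they close (so a half turn about z gives the same grasp; the last joint's range is limited). The gripper opens to 88 mm and grips with 3 to 60 N. Pads are 18 mm wide; open, the fingers measure 123 mm over their backs; the gripper's body (75 mm by 187 mm) begins 45 mm behind the grasp point.
Start: joints at [1.255, 0.264, 1.604, -0, 1.274, -0.037], TCP at [0.186, 0.649, 0.405] pointing down, gripper open.
Joint ranges: [-2.63, 2.63], [-0.94, 2.18], [0.31, 2.57], [-1.31, 4.45], [0, 2.66], [-2.55, 2.55]. Speed limits (rad/s): [2.57, 2.57, 3.14, 3.14, 3.14, 3.14].

### API

Orientations are given as [roll, pitch, yaw] about the fixed x, y, z axes, in that order (R = Rz(yaw) Ry(pitch) Rx(roll)).
In Python, from station import env gives the robot as it stands. Calls block until the motion is done:
- env.goto(position, orientation): joint-space move of the TCP to a pose.
- env.movel(position, speed=0.15, attitude=None): straight line of the TCP; attitude=None keeps the orientation; speed is the mean speed in m/s.
- env.goto_joints(angles): joint-space move.
- env.command_gripper(opening): opening from 0.0 (shut) to 1.0 (fully open); the grip force is fixed at half the most; returns when the fingers have stopped.
- env.sleep(seconds).
- env.solve_ik(position, orientation): joint angles nearest the present ones, or None.
- env.get_state(): the state.
- env.grab_frame(name): name is "scene" or "top" or "wrist"; returns the picture (420x560x3 uint8, red, green, blue); there is no depth.
- env.camera_info(name): a dict with "K" (3x3 intrinsics, pixels), "extrinsics" (4x4, takes a point from camera to world coordinates). Camera axes: x right, y down, z forward; pixel columns grow to the right and rows downward; lengths in m; the calibration is good to about 2 mm. A picture is of the moment at which its call begins: read the wrist's pose just before it. camera_info takes no time and is no camera call; for the wrist camera it gives the pose at the moment of the call.
A pose or a line that the arm cannot do raises env.MotionError and nothing moves.
- env.job_done(): hands the job in; it is judged then, once.
The state is a dict: "time": time; "joint_pos": joint angles; "qd": joint speeds; "joint_torque": joint torques, N m; "position": TCP position; "tcp_rot": TCP orientation; "ft_force": force on the tool from outside, world axes, zero at the start; "torque": the same for the moment, N m; "finger_gap": opening from 0.0 (shut) to 1.0 (fully open); "grasp_force": force on a finger pad.
Only numpy, scipy, OpenCV 4.12 (cv2) and the standard library are available. Lean on these libraries where they do the work, as an engineer would, in place of code of your own. Each camera call takes 0.05 s, during which the arm holds its last target. There are 200 camera calls.

## Working session

There is one attempt and no reset: what is moved stays moved. The work goes in short steps, each a Python script; the robot and the scene stay as the last script left them, time stands still between calls to the robot, and variables do not carry over. Pictures are saved under pics/ and viewed, at most 10 in all, crops included, and the job is handed in when it is done.

```bash
mkdir -p pics; ls; python3 - <<'E'
from station import env
import cv2,numpy as np
for n in("scene","top"):
    f=env.grab_frame(n); cv2.imwrite(f"pics/{n}0.png",f[:,:,::-1]); c=env.camera_info(n); print(n,np.round(c["K"],1).tolist(),np.round(c["extrinsics"],3).tolist())
s=env.get_state(); print(s["time"],s["position"],s["tcp_rot"],s["ft_force"])
E
```

```text
pics
scene [[404.0, 0.0, 274.1], [0.0, 404.0, 210.5], [0.0, 0.0, 1.0]] [[0.835, 0.457, -0.307, 0.892], [0.551, -0.688, 0.472, -0.525], [0.004, -0.564, -0.826, 1.025], [0.0, 0.0, 0.0, 1.0]]
top [[478.7, 0.0, 281.0], [0.0, 478.7, 203.3], [0.0, 0.0, 1.0]] [[0.006, -0.98, 0.198, 0.362], [-1.0, -0.006, -0.002, -0.05], [0.003, -0.198, -0.98, 1.245], [0.0, 0.0, 0.0, 1.0]]
0.1 [0.18564565 0.64865063 0.40352461] [-3.13956144e+00 -7.49622855e-05  2.86284408e+00] [-0.24375801  0.10695883 -0.50306706]
```

View pics/top0.png

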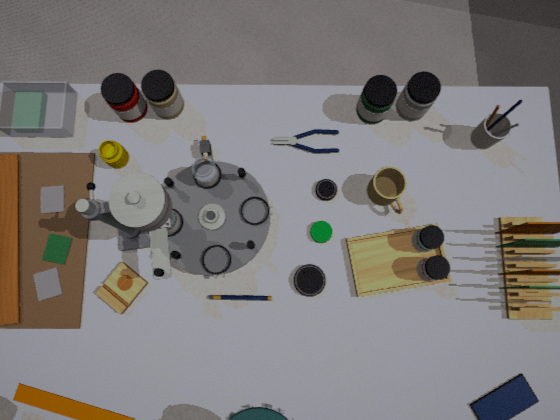

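View pics/scene0.png

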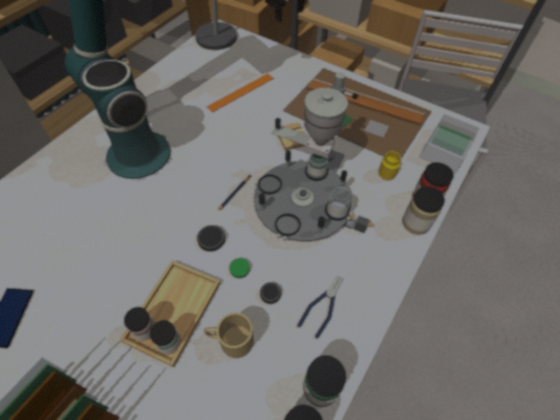

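```bash
cat > h.py <<'E'
from station import env
import cv2,numpy as np
def proj(n,P,c=None):
    c=c or env.camera_info(n);T=np.linalg.inv(c["extrinsics"]);p=np.atleast_2d(P)@T[:3,:3].T+T[:3,3]
    q=p@np.array(c["K"]).T;return q[:,:2]/q[:,2:]
def back(n,uv,z,c=None):
    c=c or env.camera_info(n);E=np.array(c["extrinsics"]);d=E[:3,:3]@np.linalg.solve(c["K"],[uv[0],uv[1],1.]);o=E[:3,3]
    return o+d*(z-o[2])/d[2]
E
python3 - <<'E'
from h import *
im=cv2.imread("pics/top0.png");g=im.max(2)
n,l,st,ce=cv2.connectedComponentsWithStats((g<60).astype(np.uint8))
for i in range(1,n):
    x,y,w,h,a=st[i]
    if a>12 and 70<x<470 and 130<y<310: print(ce[i].round(1),w,h,a,back("top",(x+w/2-.5,y+h/2-.5),.054).round(3))
for p,z in(((254,210),.054),((216,259),.054),((241,172),.112),((251,244),.112),((176,255),.112),((169,182),.112)): print(p,back("top",p,z).round(4))
cv2.imwrite("pics/a.png",cv2.resize(im[140:300,75:290],None,fx=3.6,fy=3.6,interpolation=cv2.INTER_CUBIC))
cv2.imwrite("pics/b.png",cv2.resize(im[165:305,285:460],None,fx=4.2,fy=4.2,interpolation=cv2.INTER_CUBIC))
E
```

```text
[325.2 132.5] 23 2 32 [ 0.792 -0.166  0.054]
[311.5 149.7] 46 8 64 [ 0.748 -0.135  0.054]
[209.4 150.9] 3 9 16 [0.742 0.136 0.054]
[203.3 163.2] 14 8 31 [0.703 0.151 0.054]
[211.  180.1] 32 25 126 [0.672 0.135 0.054]
[241.2 172.7] 8 11 61 [0.681 0.05  0.054]
[395.5 178.9] 24 25 200 [ 0.662 -0.335  0.054]
[168.8 182.2] 10 11 69 [0.656 0.236 0.054]
[325.5 189.4] 21 21 311 [ 0.64  -0.166  0.054]
[374.5 194.2] 18 26 156 [ 0.634 -0.295  0.054]
[ 90.4 185.9] 8 8 50 [0.645 0.435 0.054]
[254.3 209.8] 28 28 153 [0.583 0.015 0.054]
[177.3 224.4] 15 28 86 [0.551 0.215 0.054]
[119.8 224.6] 68 29 404 [0.541 0.348 0.054]
[430.  237.2] 28 26 493 [ 0.517 -0.424  0.054]
[250.2 244.4] 8 8 52 [0.497 0.024 0.054]
[215.2 258.8] 30 29 199 [0.46  0.11  0.054]
[175.3 254.6] 11 8 68 [0.471 0.211 0.054]
[436.7 267.1] 26 26 477 [ 0.445 -0.437  0.054]
[309.  279.6] 31 31 656 [ 0.413 -0.122  0.054]
[158.6 271.9] 10 8 64 [0.429 0.249 0.054]
[238.7 296.2] 47 4 93 [0.369 0.037 0.054]
(254, 210) [0.5843 0.0165 0.054 ]
(216, 259) [0.4602 0.1086 0.054 ]
(241, 172) [0.6678 0.0467 0.112 ]
(251, 244) [0.4914 0.019  0.112 ]
(176, 255) [0.4643 0.1955 0.112 ]
(169, 182) [0.6415 0.2213 0.112 ]
```

View pics/a.png

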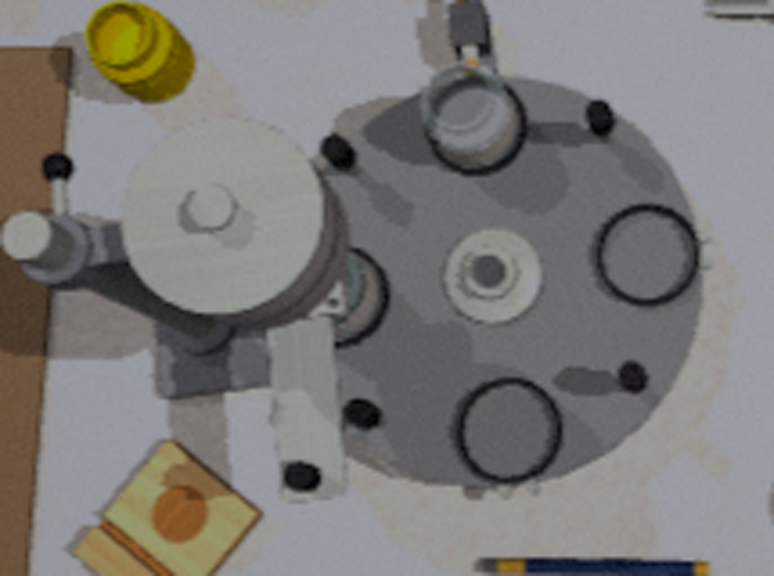

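View pics/b.png

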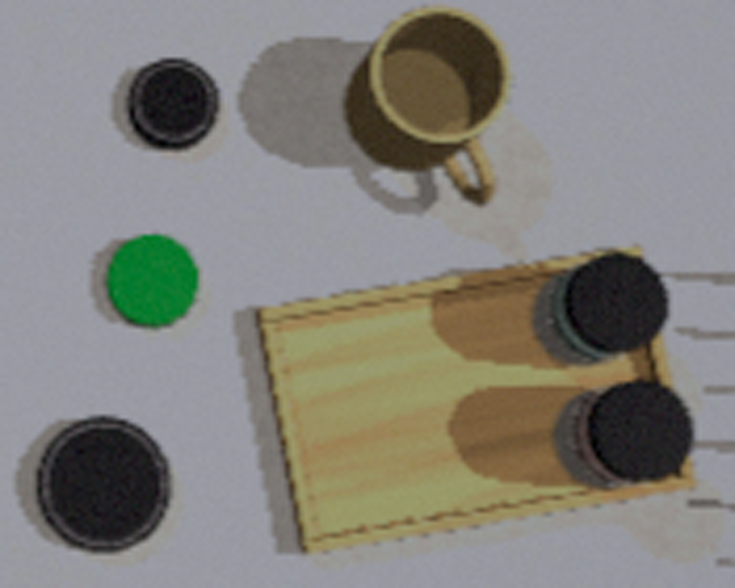

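The pictures show the dial hub at top (211,215), the empty nests at (254,210) and (215,259), the gate knob at (158.6,272), the empty jar at about (206,173), and the full jar half hidden under the hopper at about (172,222).

Lid candidates are black 21 px at (325.5,189) ≈ 57 mm, black 31 px at (309,280) ≈ 82 mm, and green at (320,232). The small black one at (325.5,189) fits on both size and colour, and the crop confirms it.

The free half of the tray is on the left. Next I'll fit the poses using both cameras.

```bash
cat > fit.py <<'E'
from h import *
from scipy.optimize import least_squares
C={n:env.camera_info(n) for n in("top","scene")}
B={}
for n in C:
    g=cv2.imread(f"pics/{n}0.png").max(2)
    k,l,st,_=cv2.connectedComponentsWithStats((g<60).astype(np.uint8))
    B[n]=[(x+w/2-.5,y+h/2-.5,w,h) for x,y,w,h,a in st[1:] if a>12 and w<60]
def near(n,p,r):
    q=min(B[n],key=lambda b:np.hypot(b[0]-p[0],b[1]-p[1])); d=np.hypot(q[0]-p[0],q[1]-p[1])
    return np.array(q) if d<r else None
def fit(model,x0,label,names=("top","scene"),r=7):
    x=np.array(x0,float)
    for it in range(3):
        obs=[(n,i,near(n,proj(n,P,C[n])[0],r)) for n in names for i,P in enumerate(model(x))]
        obs=[o for o in obs if o[2] is not None]
        f=lambda x:np.concatenate([proj(n,model(x)[i],C[n])[0]-q[:2] for n,i,q in obs])
        s=least_squares(f,x,loss="soft_l1");x=s.x
    print(label,x.round(4));[print("   ",n,i,q.round(1),e.round(1)) for (n,i,q),e in zip(obs,f(x).reshape(-1,2))]
    return x
def stn(x,p): c,s=np.cos(x[2]),np.sin(x[2]);return np.array([x[0]+c*p[0]-s*p[1],x[1]+s*p[0]+c*p[1],p[2]])
P=[(-.11,0,.049),(0,-.11,.049)]+[(a*.0905,b*.0905,.095) for a,b in((-1,-1),(1,-1),(1,1),(-1,1))]
S=fit(lambda x:[stn(x,p) for p in P],(.569,.124,.127),"station")
K=fit(lambda x:[stn(S,(x[0],.11,.195))],[-.11],"knob x")
L=fit(lambda x:[(x[0],x[1],.008)],back("top",(325.5,189.4),.008)[:2],"lid")
bl=fit(lambda x:[(x[0],x[1],.009)],back("top",(309,279.6),.009)[:2],"biglid")
c=[back("top",(285+(u+.5)/4.2-.5,165+(v+.5)/4.2-.5),.022)[:2] for u,v in((260,310),(305,552),(693,487),(640,248))]
print("tray corners",np.round(c,3),"centre",np.mean(c,0).round(4),[np.linalg.norm(c[i]-c[i-1]).round(3) for i in range(4)])
d=(c[0]+c[1]-c[2]-c[3]);print("tray y dir deg",np.degrees(np.arctan2(d[1],d[0])))
for p in((430,237.2),(436.7,267.1)):print("stock",back("top",p,.082).round(3))
print("spout",stn(S,(0,.11,.044)),"front",stn(S,(-.11,0,.044)))
E
python3 fit.py
```

```text
station [0.5695 0.1243 0.1396]
    top 0 [215.5 259.   30.   29. ] [0.6 0. ]
    top 1 [254.5 210.5  28.   28. ] [ 0.1 -0.3]
    top 2 [250.5 244.5   8.    8. ] [-0.3 -0.2]
    top 3 [241.5 173.    8.   11. ] [-0.1 -0.7]
    top 4 [168.5 182.   10.   11. ] [ 0.1 -0.4]
    top 5 [175.  254.5  11.    8. ] [ 0.2 -0.1]
    scene 0 [269.5 189.   24.   31. ] [-0.3 -5.6]
    scene 1 [287.5 219.5  24.   12. ] [-0.5  4.3]
    scene 3 [322. 222.   9.  11.] [-1.4 -0.6]
    scene 4 [343. 176.   5.  11.] [ 0.2 -0.9]
    scene 5 [287.5 156.    4.   11. ] [ 0.1 -0.7]Traceback (most recent call last):
  File "fit.py", line 24, in <module>
    K=fit(lambda x:[stn(S,(x[0],.11,.195))],[-.11],"knob x")
  File "fit.py", line 18, in fit
    s=least_squares(f,x,loss="soft_l1");x=s.x
    return func(*args, **kwargs)
    vector_fun = VectorFunction(
        fun_wrapped,
    ...<6 lines>...
        workers=workers
    )
    self._update_fun()
    ~~~~~~~~~~~~~~~~^^
    self.f = self.fun_wrapped(xp_copy(self.x))
             ~~~~~~~~~~~~~~~~^^^^^^^^^^^^^^^^^
    return np.atleast_1d(self.fun(x))
                         ~~~~~~~~^^^
    return self.f(x, *self.args, **self.kwargs)
           ~~~~~~^^^^^^^^^^^^^^^^^^^^^^^^^^^^^^
  File "fit.py", line 17, in <lambda>
    f=lambda x:np.concatenate([proj(n,model(x)[i],C[n])[0]-q[:2] for n,i,q in obs])
               ~~~~~~~~~~~~~~^^^^^^^^^^^^^^^^^^^^^^^^^^^^^^^^^^^^^^^^^^^^^^^^^^^^^^
ValueError: need at least one array to concatenate
```

```bash
python3 - <<'E'
s=open("fit.py").read()
s=s.replace('K=fit(lambda x:[stn(S,(x[0],.11,.195))],[-.11],"knob x")','''for n,p in(("top",(158.6,271.9)),("scene",(277.5,124))):
    w=back(n,p,.195);c,q=np.cos(S[2]),np.sin(S[2]);print("knob",n,w.round(3),"stn",np.array([[c,q],[-q,c]])@(w[:2]-S[:2]),near(n,p,5))
S=fit(lambda x:[stn(x,p) for p in P],S,"station",r=3)''')
open("fit.py","w").write(s)
E
python3 fit.py | grep -v "^    "
cat >> h.py <<'E'
from scipy.spatial.transform import Rotation as Rn
S=np.array([.5695,.1243,.1396])
def stn(x,y,z): c,s=np.cos(S[2]),np.sin(S[2]);return np.array([S[0]+c*x-s*y,S[1]+s*x+c*y,z])
def att(yaw,tilt=0):
    """fingers down, tool y (closing) at heading yaw; tilt leans fingers toward heading yaw-90deg"""
    y=np.array([np.cos(yaw),np.sin(yaw),0]);f=np.array([np.sin(yaw),-np.cos(yaw),0])
    z=np.cos(tilt)*np.array([0,0,-1.])+np.sin(tilt)*f
    return Rn.from_matrix(np.c_[np.cross(y,z),y,z]).as_euler("xyz")
def tcp(p,a,d=.147): return np.array(p)-d*Rn.from_euler("xyz",a).as_matrix()[:,2]
E
python3 - <<'E'
from h import *
def t(lbl,p,a,d=.147):
    q=env.solve_ik(tcp(p,a,d),a);print(lbl,None if q is None else np.round(q,2))
h=S[2]
for tl in(0,.5,.8,1.1):
    for x in(-.17,-.08):
        for k in(0,np.pi): t(("gate",tl,x,round(k,1)),stn(x,.11,.195),att(h+np.pi/2,tl) if k==0 else att(h-np.pi/2,-tl),.166)
for ph in(225,270,315):
    for k in(0,180):t(("post",ph,k),stn(.128*np.cos(np.radians(ph)),.128*np.sin(np.radians(ph)),.1),att(h+np.radians(ph+90+k)))
for k in(0,np.pi):
    t("front",stn(-.11,0,.1),att(h+np.radians(120)+k)); t("frontup",stn(-.11,0,.24),att(h+np.radians(120)+k))
E
```

```text
station [0.5695 0.1243 0.1396]
knob top [0.42  0.214 0.195] stn [-0.13576175  0.10923081] [158.5 271.5  10.    8. ]
knob scene [0.423 0.21  0.195] stn [-0.13299965  0.1051226 ] [277.5 123.5   4.   10. ]
station [0.5694 0.1241 0.1381]
lid [ 0.6511 -0.1715]
biglid [ 0.4147 -0.1256]
tray corners [[ 0.518 -0.221]
 [ 0.372 -0.244]
 [ 0.412 -0.479]
 [ 0.557 -0.455]] centre [ 0.4649 -0.3498] [np.float64(0.238), np.float64(0.147), np.float64(0.238), np.float64(0.147)]
tray y dir deg 99.62543172568452
stock [ 0.514 -0.416  0.082]
stock [ 0.442 -0.429  0.082]
spout [0.55422587 0.2330463  0.044     ] front [0.46041873 0.10894867 0.044     ]
('gate', 0, -0.17, 0) [ 0.44 -0.16  2.13 -0.    1.17 -1.27]
('gate', 0, -0.17, 3.1) [ 0.44 -0.16  2.13 -0.    1.17  1.87]
('gate', 0, -0.08, 0) [ 0.39  0.01  1.97 -0.    1.16 -1.32]
('gate', 0, -0.08, 3.1) [ 0.39  0.01  1.97 -0.    1.16  1.82]
('gate', 0.5, -0.17, 0) [ 0.61 -0.47  2.43 -0.32  0.76 -0.92]
('gate', 0.5, -0.17, 3.1) [ 0.61 -0.47  2.43 -0.32  0.76  2.23]
('gate', 0.5, -0.08, 0) [ 0.5  -0.27  2.3  -0.28  0.66 -1.03]
('gate', 0.5, -0.08, 3.1) [ 0.5  -0.27  2.3  -0.28  0.66  2.11]
('gate', 0.8, -0.17, 0) None
('gate', 0.8, -0.17, 3.1) None
('gate', 0.8, -0.08, 0) [ 0.6  -0.37  2.49 -0.89  0.42 -0.4 ]
('gate', 0.8, -0.08, 3.1) None
('gate', 1.1, -0.17, 0) None
('gate', 1.1, -0.17, 3.1) None
('gate', 1.1, -0.08, 0) None
('gate', 1.1, -0.08, 3.1) None
('post', 225, 0) [-0.01  0.08  2.14 -0.    0.93  0.64]
('post', 225, 180) [-0.01  0.08  2.14  0.    0.93 -2.5 ]
('post', 270, 0) [-0.05  0.25  1.94 -0.    0.96 -0.19]
('post', 270, 180) None
('post', 315, 0) [ 0.03  0.39  1.74  0.    1.01 -0.89]
('post', 315, 180) [ 0.03  0.39  1.74 -0.    1.01  2.25]
front [ 0.18  0.04  2.18 -0.    0.92 -2.05]
frontup [ 0.18 -0.11  2.04 -0.    1.21 -2.05]
front [ 0.18  0.04  2.18 -0.    0.92  1.09]
frontup [ 0.18 -0.11  2.04 -0.    1.21  1.09]
```

```bash
sed -i 's/^S=np.*/S=np.array([.5694,.1241,.1388])/' h.py; python3 - <<'E'
from h import *
env.command_gripper(0)
env.goto([.13,.42,.45],env.get_state()["tcp_rot"])
a=att(S[2]+np.pi/2)
env.goto(tcp(stn(-.18,.11,.26),a,.166),a)
env.movel(tcp(stn(-.18,.11,.186),a,.166),speed=.12)
env.sleep(.2);f0=env.get_state()["ft_force"];print(f0,env.get_state()["finger_gap"])
env.movel(tcp(stn(-.128,.11,.186),a,.166),speed=.06)
x=-.128
while x<-.095:
    env.movel(tcp(stn(x,.11,.186),a,.166),speed=.04)
    f=env.get_state()["ft_force"]-f0;print(round(x,3),f.round(1))
    if np.linalg.norm(f[:2])>10:break
    x+=.002
env.sleep(.3)
f=env.grab_frame("top");cv2.imwrite("pics/g1.png",f[:,:,::-1]);print(env.get_state()["time"])
E
```

```text
[-5.83256876e-01 -4.43456409e-01 -1.49044281e-04] 0.00658027388762436
-0.128 [ 0.8  0.6 -0.1]
-0.126 [-0.7 -0.5  0.6]
-0.124 [-0.5  0.4  1. ]
-0.122 [-4.5 -0.2  2.4]
-0.12 [-10.8  -1.    7.7]
7.1667
```

```bash
python3 - <<'E'
from h import *
a=att(S[2]+np.pi/2)
env.movel(tcp(stn(-.20,.11,.186),a,.166),speed=.15)
for n in("top","scene"):
    f=env.grab_frame(n)[:,:,::-1].copy()
    cv2.imwrite(f"pics/{n}1.png",f)
    print(n,[(x,proj(n,stn(x,.11,.195))[0].round(1)) for x in(-.135,-.10)])
f1=cv2.imread("pics/top1.png")[180:320,90:240];f2=cv2.imread("pics/scene1.png")[60:200,200:350]
cv2.imwrite("pics/c.png",cv2.resize(np.hstack([f1,f2]),None,fx=2.6,fy=2.6,interpolation=cv2.INTER_CUBIC))
E
```

```text
top [(-0.135, array([158.2, 271.6])), (-0.1, array([156.9, 255.6]))]
scene [(-0.135, array([277.6, 122.7])), (-0.1, array([288.5, 126.4]))]
```

View pics/c.png

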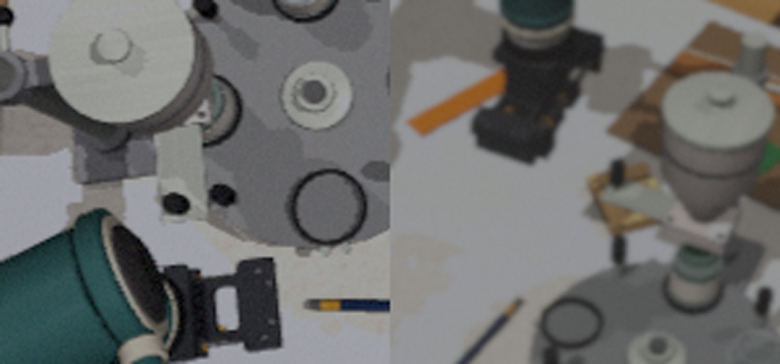

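```bash
python3 - <<'E'
from h import *
for f in("top0","top1","scene0","scene1"):
    g=cv2.imread(f"pics/{f}.png").max(2)
    k,l,st,ce=cv2.connectedComponentsWithStats((g<60).astype(np.uint8))
    n=f[:-1];P=proj(n,stn(-.117,.11,.195))[0]
    print(f,[(c.round(1),s) for c,s in zip(ce[1:],st[1:]) if np.hypot(*(c-P))<15 and s[4]>8])
E
```

```text
top0 [(array([158.6, 271.9]), array([154, 268,  10,   8,  64], dtype=int32))]
top1 [(array([157.4, 257.9]), array([153, 254,  10,   8,  62], dtype=int32))]
scene0 [(array([277.6, 123.3]), array([276, 119,   4,  10,  34], dtype=int32))]
scene1 [(array([287.1, 126.5]), array([285, 122,   5,  10,  41], dtype=int32))]
```

The gate moved only about 30.6 mm, measured in both cameras, and something stiff stopped the tool. I'll push it the rest of the way with the tool tilted so the gripper body stays well back.

```bash
python3 - <<'E'
from h import *
a=att(S[2]+np.pi/2,.4)
env.movel(tcp(stn(-.19,.11,.192),a,.166),speed=.15,attitude=a)
env.sleep(.2);s=env.get_state();f0,t0=s["ft_force"],s["torque"]
for x in np.r_[-.135,np.arange(-.127,-.099,.002)]:
    env.movel(tcp(stn(x,.11,.192),a,.166),speed=.05)
    s=env.get_state();f=s["ft_force"]-f0;e=s["position"]-tcp(stn(x,.11,.192),a,.166)
    print(round(x,3),f.round(1),(s["torque"]-t0).round(2),(e*1e3).round(1))
    if np.linalg.norm(f[:2])>14:break
env.sleep(.2)
env.movel(tcp(stn(-.20,.11,.192),a,.166),speed=.15)
for n in("top","scene"):
    im=env.grab_frame(n)[:,:,::-1].copy();cv2.imwrite(f"pics/{n}2.png",im)
    k,l,st,ce=cv2.connectedComponentsWithStats((im.max(2)<60).astype(np.uint8))
    P=proj(n,stn(-.105,.11,.195))[0]
    print(n,[(c.round(1),s[2:]) for c,s in zip(ce[1:],st[1:]) if np.hypot(*(c-P))<10 and s[4]>8])
print(env.get_state()["time"])
E
```

```text
-0.135 [ 0.8  0.9 -1.3] [0.02 0.02 0.03] [-0.2 -0.1 -0.1]
-0.127 [ 0.3 -0.2 -0.6] [0.02 0.02 0.04] [0.3 0.1 0.1]
-0.125 [1.5 0.4 0.1] [0.01 0.01 0.02] [ 0.1 -0.  -0. ]
-0.123 [ 0.3  0.3 -0.6] [ 0.04  0.06 -0.02] [0.1 0.  0. ]
-0.121 [-1.5 -0.5  0.1] [-0.03  0.4   0.02] [-0.2 -0.1 -0.2]
-0.119 [-11.2  -1.8   6.1] [-0.11  1.29  0.01] [-1.  -0.2 -0.3]
-0.117 [-21.7  -3.4  14.5] [-0.28  2.31  0.07] [-2.  -0.3 -0.3]
top [(array([157.4, 257.9]), array([10,  8, 62], dtype=int32))]
scene [(array([287. , 126.3]), array([ 5, 10, 44], dtype=int32))]
12.5083
```

Pushing with 22 N in a different posture did not move the knob, and it is at the same pixel in both pictures. So the gate is at its hard stop (shut). Next is the dial.

```bash
cat > dial.py <<'E'
from h import *
h=S[2]
def pose(ph,z):
    r=np.radians(ph);a=att(h+r+np.pi/2);return tcp(stn(.128*np.cos(r),.128*np.sin(r),z),a),a
def run(ph0,ph1,step,sp=.07):
    for ph in np.linspace(ph0,ph1,int(round(abs(ph1-ph0)/step))+1)[1:]:
        p,a=pose(ph,.1);env.movel(p,speed=sp,attitude=a)
E
python3 - <<'E'
from dial import *
a4=att(S[2]+np.pi/2,.4)
env.movel(tcp(stn(-.20,.11,.27),a4,.166),speed=.2)
p,a=pose(225,.2);env.goto(p,a)
env.command_gripper(.55)
env.movel(pose(225,.1)[0],speed=.12)
env.command_gripper(.3);s=env.get_state();print(s["finger_gap"],s["ft_force"].round(1))
run(225,316.6,7.63)
env.sleep(.4);s=env.get_state();print(s["ft_force"].round(1),s["time"])
im=env.grab_frame("top")[:,:,::-1].copy();cv2.imwrite("pics/top3.png",im)
k,l,st,ce=cv2.connectedComponentsWithStats((im.max(2)<60).astype(np.uint8))
c,q=np.cos(S[2]),np.sin(S[2])
for m,t in zip(ce[1:],st[1:]):
    if t[4]<30 or t[4]>110 or max(t[2:4])>13: continue
    w=back("top",(t[0]+t[2]/2-.5,t[1]+t[3]/2-.5),.095)[:2]-S[:2];w=np.array([[c,q],[-q,c]])@w
    if .11<np.hypot(*w)<.145: print("post",np.degrees(np.arctan2(w[1],w[0])).round(1),np.hypot(*w).round(3))
E
```

```text
0.29730917782798655 [-0.2  0.5 -0.7]
[-24.1 -25.5  18.1] 21.95
post 38.8 0.126
post 130.3 0.126
```

View pics/top3.png

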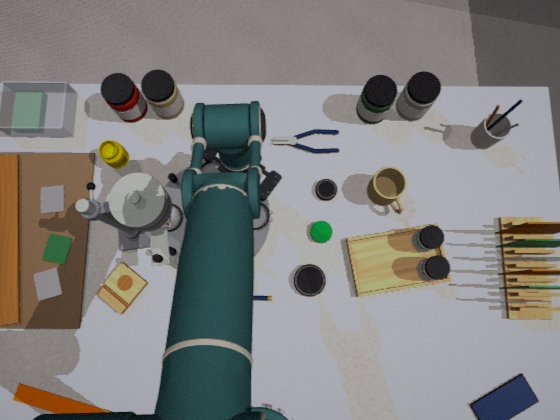

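```bash
python3 - <<'E'
from dial import *
s=env.get_state();p,a=pose(316.6,.1)
F,T=s["ft_force"],s["torque"];print("err mm",((s["position"]-p)*1e3).round(1),"F",F.round(1),"T",T.round(2),s["finger_gap"],s["grasp_force"])
r0=np.cross(F,T)/(F@F);R=Rn.from_euler("xyz",s["tcp_rot"]).as_matrix()
print("tool-frame: F",(R.T@F).round(1)," line pt",(R.T@r0).round(3),"dir",(R.T@F/np.linalg.norm(F)).round(2))
c,q=np.cos(S[2]),np.sin(S[2]);w=R@[0,0,.147]+s["position"];d=np.array([[c,q],[-q,c]])@(w[:2]-S[:2]);print("grasp pt ang",np.degrees(np.arctan2(d[1],d[0])),np.hypot(*d),w[2])
cv2.imwrite("pics/w3.png",env.grab_frame("wrist")[:,:,::-1])
im=env.grab_frame("scene")[:,:,::-1];cv2.imwrite("pics/s3.png",im)
cv2.imwrite("pics/d.png",np.hstack([cv2.resize(im[100:300,200:420],(440,400),interpolation=cv2.INTER_CUBIC),cv2.resize(cv2.imread("pics/w3.png"),(360,270)).repeat(1,0) if 0 else cv2.copyMakeBorder(cv2.resize(cv2.imread("pics/w3.png"),(360,270)),0,130,0,0,cv2.BORDER_CONSTANT)]))
E
```

```text
err mm [-6.2 -7.2 -0.9] F [-24.1 -25.2  17.6] T [-4.21  3.97 -0.11] 0.30052888457145177 17.51148484647274
tool-frame: F [  5.2 -34.9 -16.8]  line pt [ 0.005 -0.064  0.134] dir [ 0.13 -0.89 -0.43]
grasp pt ang -49.25957690294079 0.1263892241131166 0.09919085694794819
```

View pics/d.png

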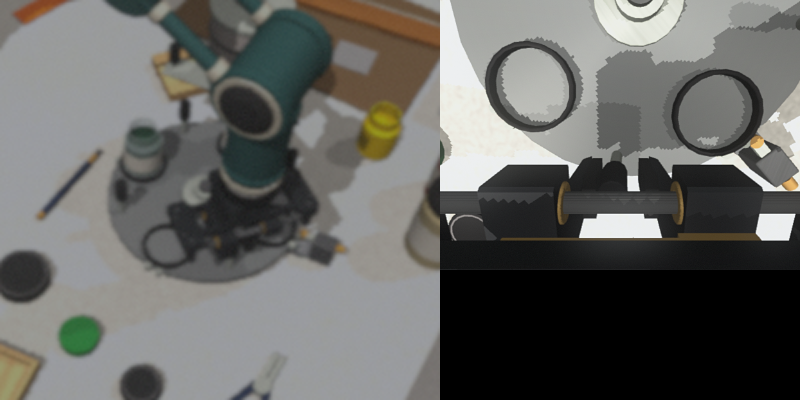

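```bash
cat >> dial.py <<'E'
def where(z=.1):
    s=env.get_state();R=Rn.from_euler("xyz",s["tcp_rot"]).as_matrix();w=R@[0,0,.147]+s["position"]
    c,q=np.cos(S[2]),np.sin(S[2]);d=np.array([[c,q],[-q,c]])@(w[:2]-S[:2])
    return np.degrees(np.arctan2(d[1],d[0]))%360,np.hypot(*d),(R.T@s["ft_force"]).round(1),s["torque"].round(2),np.round(s["grasp_force"],1)
E
python3 - <<'E'
from dial import *
for ph in (312,309,307,305,303,301,303,305,307,309,311):
    p,a=pose(ph,.1);env.movel(p,speed=.05,attitude=a);env.sleep(.15);print(ph,*where())
print(env.get_state()["time"])
im=env.grab_frame("top")[:,:,::-1].copy();cv2.imwrite("pics/top4.png",im)
cv2.imwrite("pics/e.png",cv2.resize(im[140:290,60:280],None,fx=3.6,fy=3.6,interpolation=cv2.INTER_CUBIC))
E
```

```text
312 310.2529476277009 0.12770558771687957 [  0.4 -11.2  -4.7] [-1.46  1.21  0.01] 5.7
309 309.24888633728983 0.12793673746700124 [-0. -1.  0.] [-0.03  0.02  0.01] 0.0
307 307.11285941499636 0.1279865528748535 [ 0.3 -0.4  0.4] [ 0.02  0.05 -0.04] 0.0
305 305.003493162274 0.1279735188705533 [ 0.4 -0.5  0.7] [-0.07  0.02 -0.01] 0.1
303 303.0881773298713 0.1280612335936245 [ 0.2  1.1 -0.4] [-0.03  0.05 -0.  ] 0.0
301 300.99393032863173 0.12799069851196387 [ 0.4  0.3 -0.5] [-0.08  0.05 -0.04] 0.2
303 303.05507796375304 0.12802121716010914 [ 0.3  0.3 -0.3] [-0.03 -0.02 -0.01] 0.1
305 304.9077605114542 0.1279172061012272 [-0.1  1.  -0.6] [-0.02  0.03  0.01] 0.0
307 306.9629361093428 0.12799510810710077 [-0.3  0.3  0.8] [-0.06  0.03 -0.  ] 0.0
309 308.9380968323434 0.12795910245607145 [ 0.5 -0.3  0.9] [ 0.   -0.03  0.05] 0.0
311 310.13112139444576 0.1277758365752048 [ 0.3 -5.6 -3. ] [-0.62  0.6  -0.03] 2.7
26.6417
```

View pics/e.png

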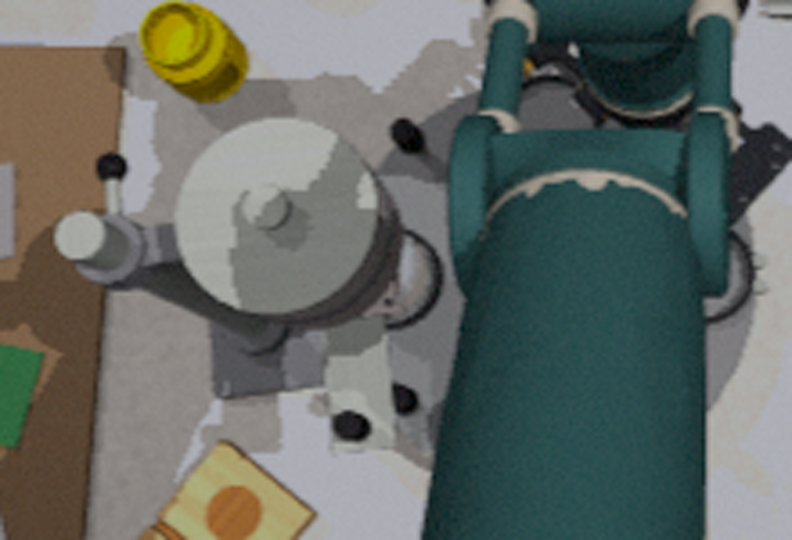

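The dial stops rigidly about 6° short (posts read 38.8° and 130.3° where 45° and 135° are due). The gripper's own posture may be the cause, so I'll release this post and finish from the front-right post with closed fingers in another orientation.

```bash
python3 - <<'E'
from dial import *
env.command_gripper(.5)
p,a=pose(309,.19);env.movel(p,speed=.2)
im=env.grab_frame("top")[:,:,::-1].copy()
def posts(im):
    k,l,st,ce=cv2.connectedComponentsWithStats((im.max(2)<60).astype(np.uint8));c,q=np.cos(S[2]),np.sin(S[2])
    for m,t in zip(ce[1:],st[1:]):
        if t[4]<30 or t[4]>110 or max(t[2:4])>13: continue
        w=np.array([[c,q],[-q,c]])@(back("top",(t[0]+t[2]/2-.5,t[1]+t[3]/2-.5),.095)[:2]-S[:2])
        if .11<np.hypot(*w)<.145: print("post",np.degrees(np.arctan2(w[1],w[0])).round(1),np.hypot(*w).round(3))
posts(im); print("--start:");posts(cv2.imread("pics/top0.png"))
env.command_gripper(0)
# closed fingers, tool y radial
def pose2(ph,off,z):
    r=np.radians(ph);t=np.array([-np.sin(r),np.cos(r)]);x=.128*np.array([np.cos(r),np.sin(r)])-off*t
    a=min((att(S[2]+r+k) for k in(0,np.pi)),key=lambda a:9 if (q:=env.solve_ik(tcp(stn(*x,z),a),a)) is None else abs(q[5]));return tcp(stn(*x,z),a),a
p,a=pose2(219,.032,.2);env.goto(p,a)
im=env.grab_frame("top")[:,:,::-1].copy();cv2.imwrite("pics/top5.png",im)
s=env.grab_frame("scene")[:,:,::-1].copy();cv2.imwrite("pics/scene5.png",s)
posts(im);print(env.get_state()["time"])
cv2.imwrite("pics/f.png",np.hstack([cv2.resize(im[130:290,110:280],(400,376),interpolation=cv2.INTER_CUBIC),cv2.resize(s[90:250,230:400],(400,376),interpolation=cv2.INTER_CUBIC)]))
E
```

```text
post 21.7 0.112
post 38.4 0.127
post 129.5 0.126
--start:
post -45.5 0.127
post 45.4 0.128
post -134.9 0.129
post 134.9 0.128
post 38.4 0.127
post -52.4 0.127
29.475
```

View pics/f.png

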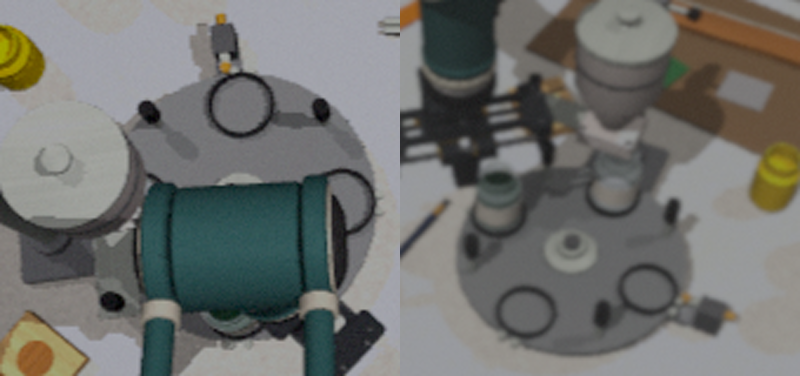

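```bash
cat >> dial.py <<'E'
def pose2(ph,off,z):
    r=np.radians(ph);t=np.array([-np.sin(r),np.cos(r)]);x=.128*np.array([np.cos(r),np.sin(r)])-off*t
    a=min((att(S[2]+r+k) for k in(0,np.pi)),key=lambda a:9 if (q:=env.solve_ik(tcp(stn(*x,z),a),a)) is None else abs(q[5]));return tcp(stn(*x,z),a),a
E
python3 - <<'E'
from dial import *
p,a=pose2(219,.032,.2);p,a0=pose2(219,.032,.102);env.movel(p,speed=.15)
env.sleep(.1);f0=env.get_state()["ft_force"]
for ph in(214,216,218,219,220,221,222,223,224,225):
    p,_=pose2(ph,.0155,.102);env.movel(p,speed=.06,attitude=a0);s=env.get_state();f=s["ft_force"]-f0
    print(ph,f.round(1),s["torque"].round(2),((s["position"]-p)*1e3).round(1))
    if np.hypot(*f[:2])>20:break
print(env.get_state()["time"])
E
```

```text
214 [-1.   1.   0.4] [-0.06  0.03 -0.03] [ 0.7 -0.1  0.9]
216 [-1.   0.7  0.7] [-0.02  0.08 -0.03] [ 0.2 -0.2  0.1]
218 [-3.8  2.9  2.7] [0.5  0.47 0.01] [-0.4  0.2 -0.2]
219 [-7.7 10.3  5.5] [1.41 0.98 0.03] [-1.2  1.2 -0.3]
220 [-11.3  15.8  10.5] [2.32 1.63 0.  ] [-2.   2.2 -0.3]
221 [-16.3  21.8  15. ] [3.22 2.27 0.03] [-2.9  3.3 -0.3]
31.875
```

```bash
python3 - <<'E'
from h import *
T0,T5,S0,S5=[cv2.imread(f"pics/{n}.png") for n in("top0","top5","scene0","scene5")]
def c(im,x,y,w=52,h=58): return cv2.resize(im[y:y+h,x:x+w],(266,298),interpolation=cv2.INTER_CUBIC)
m=np.vstack([np.hstack([c(T0,180,132),c(T5,180,132),c(S5,335,195)]),np.hstack([c(T0,190,240),c(S0,295,125),c(S5,292,125)])])
cv2.imwrite("pics/m.png",np.clip(m*1.5,0,255).astype(np.uint8))
E
```

```text
(no output)
```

View pics/m.png

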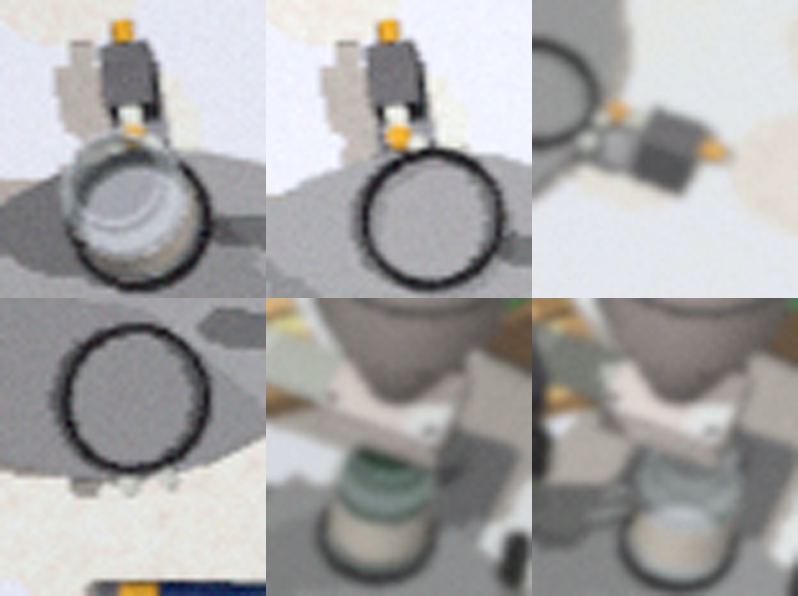

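```bash
python3 - <<'E'
from dial import *
p,a0=pose2(215,.03,.102);env.movel(p,speed=.15)
p=p+[0,0,.07];env.movel(p,speed=.25)
p,a=pose(218.6,.18)
if env.solve_ik(p,a) is None: print("no ik")
env.goto(p,a);env.command_gripper(.5)
env.movel(pose(218.6,.102)[0],speed=.2);env.command_gripper(.3)
def go(ph,sp):
    p,a=pose(ph,.102);env.movel(p,speed=sp,attitude=a);print(ph,*where())
go(206,.1)
go(228,.2)
env.sleep(.2);print(*where())
print(env.get_state()["time"])
E
```

```text
206 205.93572818076024 0.12804874456444199 [-0.1  0.9 -0.4] [-0.09  0.12  0.01] 0.1
228 227.76621471903186 0.12828926526533352 [ 1.5 -4.1 -0.5] [ 0.47  0.49 -0.01] 2.0
227.7600280617578 0.12827373078072205 [ 0.8 -3.7  1.4] [ 0.41  0.46 -0.07] 1.9
36.9333
```

```bash
cat >> dial.py <<'E'
def posts(im):
    k,l,st,ce=cv2.connectedComponentsWithStats((im.max(2)<60).astype(np.uint8));c,q=np.cos(S[2]),np.sin(S[2])
    for m,t in zip(ce[1:],st[1:]):
        if t[4]<30 or t[4]>110 or max(t[2:4])>13: continue
        w=np.array([[c,q],[-q,c]])@(back("top",(t[0]+t[2]/2-.5,t[1]+t[3]/2-.5),.095)[:2]-S[:2])
        if .11<np.hypot(*w)<.145: print("post",np.degrees(np.arctan2(w[1],w[0])).round(1),np.hypot(*w).round(3))
AF=att(S[2]+np.radians(300))
E
python3 - <<'E'
from dial import *
p,a=pose(225,.102);env.movel(p,speed=.08,attitude=a);env.sleep(.15);print(*where())
env.command_gripper(.5);env.movel(p+[0,0,.06],speed=.25)
env.goto(tcp([.651,-.1715,.09],AF,.166),AF)
env.command_gripper(1.0)
im=env.grab_frame("top")[:,:,::-1].copy();cv2.imwrite("pics/top6.png",im);posts(im)
s=env.grab_frame("scene")[:,:,::-1].copy();cv2.imwrite("pics/scene6.png",s)
print(env.get_state()["time"],env.get_state()["joint_pos"].round(2))
for n,I in(("top",im),("scene",s)):
    P=proj(n,stn(-.11,0,.11))[0];print(n,P.round(1))
    hsv=cv2.cvtColor(I,cv2.COLOR_BGR2HSV);x,y=P.astype(int)
    m=((hsv[...,0]>55)&(hsv[...,0]<95)&(hsv[...,1]>50)).astype(np.uint8);m[:y-25]=0;m[y+25:]=0;m[:,:x-25]=0;m[:,x+25:]=0
    k,l,st,ce=cv2.connectedComponentsWithStats(m);print([(c.round(1),t) for c,t in zip(ce[1:],st[1:]) if t[4]>15])
E
```

```text
225.39716901255292 0.1277640552409423 [-0.1 -0.2  0.4] [-0.08  0.14 -0.03] 0.0
post -45.5 0.127
post 45.5 0.126
post -135.2 0.128
post 136.1 0.128
40.0583 [-0.29  0.38  1.74  0.    1.02  0.61]
top [212.8 256.9]
[(array([212.8, 257.4]), array([205, 249,  17,  18, 238], dtype=int32))]
scene [269.  170.5]
[(array([267.8, 152.6]), array([259, 145,  17,  18, 142], dtype=int32)), (array([274.2, 183. ]), array([243, 166,  50,  29, 927], dtype=int32))]
```

```bash
cat > lid.py <<'E'
from dial import *
J=stn(-.11,0,0)+[-.001,0,0]
def tip(p,z,sp): env.movel(tcp([p[0],p[1],z],AF,.166),speed=sp)
E
python3 - <<'E'
from lid import *
L=[.651,-.1715]
tip(L,.004,.15);env.command_gripper(.3);s=env.get_state();print(s["finger_gap"],s["grasp_force"])
tip(L,.17,.3)
env.goto(tcp([J[0],J[1],.17],AF,.166),AF);
tip(J,.140,.15);env.sleep(.1);f0=env.get_state()["ft_force"][2]
done=False
for dx,dy in((0,0),(.002,0),(-.002,0),(0,.002),(0,-.002)):
    q=J+[dx,dy,0]
    for z in(.134,.131,.128,.125):
        tip(q,z,.06);f=env.get_state()["ft_force"];print(dx,dy,z,f.round(1))
        if f[2]-f0>5: break
    else: done=True;break
    tip(q,.137,.08)
    if env.get_state()["time"]>53:break
print(done,env.get_state()["finger_gap"],env.get_state()["time"])
E
```

```text
0.6541390926158289 30.000302586704493
0 0 0.134 [-0.4  0.2  0.7]
0 0 0.131 [-0.3  0.3  2.6]
0 0 0.128 [ 0.8 -1.5  0.1]
0 0 0.125 [ 1.  -0.1  0. ]
True 0.650432223694766 44.7917
```

```bash
python3 - <<'E'
from lid import *
for z in(.121,.119,.117,.115,.113,.111,.109):
    tip(J,z,.05);s=env.get_state();print(z,s["ft_force"].round(1),(s["position"][2]-.166).round(4))
    if s["ft_force"][2]>22:break
env.sleep(.35);s=env.get_state();print(s["ft_force"].round(1),(s["position"][2]-.166).round(4),s["time"])
E
```

```text
0.121 [-0.5 -1.2 -0.8] 0.1204
0.119 [-0.5 -2.1  3. ] 0.1194
0.117 [-4.8 -2.4 15.1] 0.1194
0.115 [-8.3 -2.3 24.8] 0.1193
[-8.1 -2.5 25.2] 0.1193 46.1417
```

```bash
cat >> lid.py <<'E'
TY=np.radians(99.6);T=np.array([.4649,-.3498,0])+.045*np.array([np.cos(TY),np.sin(TY),0])
q0=env.get_state()["joint_pos"]
AT=min((att(np.radians(9.6)+k) for k in(0,np.pi)),key=lambda a:99 if (q:=env.solve_ik(tcp([T[0],T[1],.18],a,.166),a)) is None else abs(q[5]-q0[5]))
E
python3 - <<'E'
from lid import *
tip(J,.1192,.05);env.command_gripper(1.0)
tip(J,.075,.1);print(env.get_state()["ft_force"].round(1))
env.command_gripper(.3);s=env.get_state();print(s["finger_gap"],s["grasp_force"],s["ft_force"].round(1))
tip(J,.085,.04);tip(J,.18,.18)
s=env.get_state();print(s["ft_force"].round(1),s["finger_gap"],s["time"],env.solve_ik(tcp([T[0],T[1],.18],AT,.166),AT),s["joint_pos"].round(2))
for n in("top","scene"): cv2.imwrite(f"pics/{n}7.png",env.grab_frame(n)[:,:,::-1])
E
```

```text
[0.2 0.  0.2]
0.668016753702272 30.00003034248948 [ 2.5 -2.1  1.3]
[-0.1  0.4 -2.9] 0.672119132467807 49.2167 [-6.34047221e-01  7.35471425e-02  1.93667916e+00 -4.44089210e-16
  1.13136635e+00  2.33999382e+00] [ 0.18 -0.08  2.09  0.    1.13  1.09]
```

```bash
python3 - <<'E'
from lid import *
def t(z,sp): env.movel(tcp([T[0],T[1],z],AT,.166),speed=sp)
env.goto(tcp([T[0],T[1],.18],AT,.166),AT)
t(.05,.15);env.sleep(.1);f0=env.get_state()["ft_force"][2];print(f0)
for z in(.043,.041,.040,.039,.038,.037):
    t(z,.03);f=env.get_state()["ft_force"];print(z,f.round(1))
    if f[2]-f0>1.5:break
env.command_gripper(1.0);print(env.get_state()["ft_force"].round(1))
t(.16,.2)
print(env.get_state()["time"])
for n in("top","scene"): cv2.imwrite(f"pics/{n}8.png",env.grab_frame(n)[:,:,::-1])
E
```

```text
-2.9243111783843236
0.043 [ 0.1  0.8 -2.8]
0.041 [ 0.  -0.3 -2.6]
0.04 [-0.9 -0.1 -2.2]
0.039 [-2.   1.   3.8]
[-0.5  0.3  0.2]
54.45
```

```bash
python3 - <<'E'
from lid import *
env.goto(tcp([.42,-.02,.27],AF,.166),AF)
im=env.grab_frame("top")[:,:,::-1].copy();s=env.grab_frame("scene")[:,:,::-1].copy();cv2.imwrite("pics/top9.png",im);cv2.imwrite("pics/scene9.png",s)
posts(im)
for n,I in(("top",im),("scene",s)):
    k,l,st,ce=cv2.connectedComponentsWithStats((I.max(2)<60).astype(np.uint8))
    for lb,P in(("jarlid",[T[0],T[1],.087]),("knob",stn(-.1045,.11,.195)),("stockA",[.513,-.415,.087]),("stockB",[.440,-.427,.087])):
        q=proj(n,P)[0];print(n,lb,q.round(1),[(c.round(1),t[2:]) for c,t in zip(ce[1:],st[1:]) if np.hypot(*(c-q))<12 and t[4]>10])
print(env.get_state()["time"])
E
```

```text
post -45.5 0.127
post 45.8 0.127
post 135.7 0.129
top jarlid [386.  260.1] [(array([384., 261.]), array([ 22,  22, 337], dtype=int32))]
top knob [157.1 257.7] [(array([157.5, 258.1]), array([10,  9, 70], dtype=int32))]
top stockA [430.1 237.4] [(array([430.8, 236.9]), array([ 25,  24, 451], dtype=int32))]
top stockB [436.8 267.7] [(array([436.6, 267.2]), array([ 24,  25, 467], dtype=int32))]
scene jarlid [176. 282.] [(array([176.7, 282.5]), array([ 21,  20, 311], dtype=int32))]
scene knob [287.1 125.9] [(array([287.1, 126.7]), array([ 5, 10, 39], dtype=int32))]
scene stockA [162.8 330.4] [(array([162.1, 332.7]), array([ 26,  25, 487], dtype=int32))]
scene stockB [136.4 317.7] [(array([136.7, 319.1]), array([ 25,  23, 439], dtype=int32))]
56.025
```

```bash
python3 -c "
from station import env
print(env.job_done())"
```

```text
the job is handed in; nothing more can be done
None
```

I handed the job in at about 56 s with no verdict shown; the gate is at its hard stop (about 30.6 mm of travel seen from an unknown start, so the 31 mm mark is unconfirmed), the dial is in its quarter-turn stop, the lid went fully home under 25 N, and the closed jar stands in the free half of the tray.

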